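# Refit the grating disc on the bakery's nut and chocolate cutter

### The arm

A 7-joint arm with a two-finger parallel gripper is mounted at the origin on the work surface. World frame = base frame: x ahead of the robot, y to its left, z up, the work surface at z = 0. Lengths are in m, angles in rad, forces in N, time in s.
With the tool pointing down it reaches from about 0.4 to 0.85 m from the base axis. Payload 10.4 kg.
Tool frame: the origin (TCP) lies where the fingers leave the gripper's body, on its centre line; the fingertips stand 70 mm ahead of it and the grasp point (between the pads) lies r.grip_depth ahead of it (r.grip_depth is the distance from the TCP to the grasp point, in m); z points along the fingers, y is the direction in which the jaws open and shut (so a half turn about z gives the same grasp; the last joint's range is limited). The gripper opens to 87 mm and grips with 3 to 60 N. Pads are 19 mm wide; open, the fingers measure 117 mm over their backs; the gripper's body (75 mm by 190 mm) begins 51 mm behind the grasp point.
Start: joints at [-1.141, 0.332, -0.065, 1.46, 0.022, 1.35, -0.088], TCP at [0.273, 0.562, 0.292] pointing down, gripper open.
Joint ranges: [-2.6, 2.6], [-0.5, 2.12], [-1.47, 1.34], [0.16, 2.42], [-1.27, 4.41], [0.06, 2.06], [-2.6, 2.6]. Speed limits (rad/s): [2.22, 2.22, 2.79, 2.79, 3.14, 3.14, 3.14].

### API

Orientations are given as a unit quaternion [x, y, z, w].
In Python, from bench import monitor, viewer, workorder, nets, r gives the robot as it stands.
- The arm moves only by the tool drive_tool, never from a script. Its argument "plan" is a list of rows, each an object of numbers: "rx", "ry", "rz": the turn, a rotation vector about the tool's x, y, z in units of 360 degrees (1.0 is 360 degrees); "x", "y", "z": the shift along the tool's x, y, z in units of 1000 mm (1.0 is 1000 mm); "fingers": the opening, from 0 (shut) to 1 (fully open). In form: [{"rx": .., "ry": .., "rz": .., "x": .., "y": .., "z": .., "fingers": ..}, ...]. A call has 1 to 12 rows; each row is the pose to reach, as a shift and turn from the pose commanded when the call began, along the tool's axes at that moment, turning the shorter way round; what a row does not reach only later rows make up. A row lasts 1/8 s, in which the tool goes at most 62.5 mm and 10.7 degrees, less where a joint would pass 70% of its speed; a pose out of reach is approached as far as the arm can. A call with a number of a shift or a turn outside -1 to 1 is refused whole. A call with a gripper value outside its range is refused whole. The fingers move at their own pace and stop on an object; "squeeze" is the grip in N (left out, the last holds). Time passes only in rows, so rows that repeat a pose let the fingers close. It gives the time, the measured TCP pose, the force and the opening at its end, in the units of the state.
- monitor.read_state(): the state, without advancing time (a new reading comes with each control period).
- viewer.camera(name): name is "side" or "top" or "wrist"; returns a dict with "color" (480x640x3 uint8, red, green, blue), "depth" (480x640 float32, m along the optical axis (not along the pixel's ray), 0 where there is no reading), "camera_matrix" (3x3 intrinsics, pixels), "D" ([k1, k2, p1, p2, k3] as OpenCV has them; the pictures are not rectified), "xyz" and "rotation" of the camera in the world. Camera axes: x right, y down, z forward; pixel columns grow to the right and rows downward; lengths in m; the calibration is good to about 2 mm. A picture is of the moment at which its call begins.
- workorder.close_job(): hands the job in, once; it reports no verdict.
Trained networks look in the newest picture that a camera, given by its name, has taken for a name from the list of things; names that differ only in an ending like _2 or _b are one class to them, and where a whole thing is asked for, a point or a joint stands for the part that bears it (a point fixed in the world has none). Each returns a list of dicts, best first, with "confidence" (0 to 1); they miss things now and then, are a little off and sometimes report something else, mostly with a low value. They report only what shows in the picture. A call takes as long as a camera call.
- nets.find_in(label, camera): "centre" ([x, y, z] in m, in world coordinates, good to about 4 mm: the middle of the surface that is visible of it).
- nets.regions_of(label, camera): "region" (480x640 bool, what is visible of it).
The state is a dict: "time": time; "joint_positions": joint angles; "joint_vel": joint speeds; "joint_torque": joint torques, N m; "ee_pos": TCP position; "eef_rot": TCP orientation; "ft_force": force on the tool from outside, world axes, zero at the start; "torque": the same for the moment, N m; "width": finger opening in m.
Only numpy, scipy, OpenCV 4.12 (cv2) and the standard library are available. Lean on these libraries where they do the work, as an engineer would, in place of code of your own. Each camera call takes 0.05 s, during which the arm holds its last target.

### The job

Take the washed grating disc (blue grip) out of the drain pan and fit it on the cutter: put it over the spindle, turn it until its three holes find the three brass drive studs, and push it down past the spring balls until it sits fully home, flat on the drive plate. Feel for it and never force it: a light push of the hand is enough. Let go when it is home, and leave the slicing disc, the green brush and the jar where they are.

Things in the scene. Friction and masses are not known exactly. Their poses are not given: they have to be found in the camera images.
- grating_disc: Round steel disc, 176 across, ringed with small toothed holes, 4 thick on a white carrier 114 across (16 thick in all); about 0.55 kg. Origin: centre of the flat underside; z up. A 16 mm bore on its axis; three through holes of 10 mm, 44 mm from the axis, at 90, 210 and 330 degrees from its x axis. Starts level in the drain pan, either place, any yaw.
- disc_grip (a point): Middle of the grating disc's blue grip, 40 above the underside, on the axis, frame as the disc. The grip is a block 52 long (disc x), 30 wide (disc y), standing 16 to 52 above the underside, hollow below so that the spindle enters it.
- slicing_disc: The other disc in the pan: same size, two long blades, yellow grip. Leave it lying.
- cutter: Bench cutter, white motor base 270 x 225, under a round open chamber, 206 across inside, its rim 240 above the table, its lid taken off. Origin at table level on the spindle axis; x is away from the control panel. Fixed; position and yaw vary.
- drive_seat (a point): On the spindle axis at the top face of the drive plate (110 across, 200 above the table), where the disc's underside must rest. Three brass studs, 8 mm thick, 12 high, bevelled, stand on it 44 mm from the axis, 120 degrees apart. Plate and studs may be at any angle, not given: see or feel it. The drive turns only stiffly (0.6 N m).
- spindle_tip (a point): Tip of the spindle, 30 above the drive plate. It is 14 mm thick up to 20, then tapers to 5. Three spring balls in its foot catch the bore 4 to 7 mm above the plate: after the disc has sunk over the studs it takes a push of 7 to 12 N on top of its weight to pass them; then it stops hard on the plate. A disc that is not in line rests on the stud tops, 12 above the plate.
- drain_pan: Fixed dark grey sheet pan 280 x 460 (x, y), 24 high, floor 3 thick; origin under its centre. The discs lie on its floor 108 mm to either side of the centre along y.
- scrub_brush: Bystander, leave it: green brush lying between pan and cutter, handle pointing away from the robot, head 100 x 34, 190 long in all, 44 high; origin under its head.
- almond_jar: Bystander, leave it: jar with black lid between pan and cutter, 66 across, 90 high; origin under its centre.

How it is judged:
By the outcome, as a careful person would: the job done as asked, in the order asked, and still so for the second after the job is handed in, with the robot touching nothing.
It also fails if it takes over 64 s, if anything falls off the work surface, if the arm or the gripper's body presses on something with over 40 N, if the wrist force passes 120 N, or if a joint passes its speed limit or range.

## Working session

There is one attempt and no reset: what is moved stays moved. The work goes in short steps, Python scripts to look and compute and a tool call to move; the robot and the scene stay as the last step left them, time stands still between calls to the robot, and variables do not carry over. Pictures are saved under pics/ and viewed, and the job is handed in when it is done.

Besides the shell and the picture viewer there is one more tool, called after "Emit:" by a JSON object that holds its "fn" and its "kwargs". drive_tool: Moves the arm, as the interface text tells. Its arguments: {"type":"object","properties":{"plan":{"type":"array","items":{"type":"object","properties":{"rx":{"type":"number","minimum":-1,"maximum":1},"ry":{"type":"number","minimum":-1,"maximum":1},"rz":{"type":"number","minimum":-1,"maximum":1},"x":{"type":"number","minimum":-1,"maximum":1},"y":{"type":"number","minimum":-1,"maximum":1},"z":{"type":"number","minimum":-1,"maximum":1},"fingers":{"type":"number"}}}},"squeeze":{"type":"number"}},"required":["plan"]}

```bash
ls; mkdir -p pics
cat > h.py <<'E'
import numpy as np, cv2
from bench import monitor, viewer, workorder, nets, r
from scipy.spatial.transform import Rotation as R
def rot(c):
    q=np.array(c["rotation"],float)
    return q if q.shape==(3,3) else R.from_quat(q).as_matrix()
def cloud(c):
    K=np.array(c["camera_matrix"]);D=np.array(c["D"],float)
    v,u=np.mgrid[0:480,0:640]
    p=cv2.undistortPoints(np.stack([u,v],-1).reshape(-1,1,2).astype(np.float64),K,D).reshape(480,640,2)
    d=c["depth"]
    P=np.dstack([p[...,0]*d,p[...,1]*d,d])
    return P@rot(c).T+np.array(c["xyz"])
def save(c,n): cv2.imwrite("pics/"+n+".png",cv2.cvtColor(c["color"],cv2.COLOR_RGB2BGR))
E
python3 - <<'E'
from h import *
print(monitor.read_state(), r.grip_depth)
for n in ["top","side","wrist"]:
    c=viewer.camera(n);save(c,n+"0");print(n,c["xyz"],c["rotation"])
    np.savez("%s0.npz"%n,**c)
    for l in ["grating_disc","disc_grip","slicing_disc","cutter","spindle_tip","drive_seat","drain_pan","scrub_brush","almond_jar"]:
        try: print(l,[(np.round(o["centre"],4).tolist(),round(o["confidence"],2)) for o in nets.find_in(l,n)[:2]])
        except Exception as e: print(l,e)
print(monitor.read_state()["time"])
E
```

```text
pics
{'time': 0.0, 'joint_positions': array([-1.14060362,  0.33286825, -0.06470882,  1.46093841,  0.02162353,
        1.34990094, -0.08853717]), 'joint_vel': array([ 0.00018642, -0.00044576,  0.00180835,  0.00124525, -0.00032693,
        0.00059373,  0.00113959]), 'joint_torque': array([ 8.95093399e-04, -6.23253608e+01,  2.48609256e-02, -3.89902711e+01,
       -6.14538649e-02,  3.97674891e-02,  1.44815031e-04]), 'ee_pos': array([0.27330052, 0.56175777, 0.29145755]), 'eef_rot': array([ 2.24468571e-01,  9.74481071e-01, -6.99559066e-04, -1.16979175e-04]), 'ft_force': array([ 0.67804264, -0.07667177,  0.29549602]), 'torque': array([-0.03350679,  0.01276315, -0.01033985]), 'width': 0.08689917190276193} 0.051
top [0.45926921 0.00470123 1.11109418] [ 0.70962727 -0.70206997  0.03528114 -0.04777178]
grating_disc []
disc_grip [([0.5525, -0.3526, 0.0205], 0.93)]
slicing_disc [([0.5632, -0.1375, 0.0213], 0.85)]
cutter [([0.5567, 0.3159, 0.1553], 0.96)]
spindle_tip []
drive_seat [([0.5589, 0.3197, 0.1577], 0.6)]
drain_pan [([0.5647, -0.2477, 0.003], 0.66)]
scrub_brush [([0.4709, 0.1048, 0.0331], 0.63)]
almond_jar [([0.6581, 0.0962, 0.088], 0.94)]
side [-0.16028918 -0.67013336  0.71750317] [ 0.78867561 -0.35508705  0.19874902 -0.46087178]
grating_disc [([0.5365, -0.3663, 0.0208], 0.69)]
disc_grip [([0.5402, -0.3636, 0.0182], 0.95)]
slicing_disc [([0.549, -0.1531, 0.0198], 0.58)]
cutter [([0.5099, 0.2544, 0.1413], 0.78)]
spindle_tip [([0.5155, 0.2532, 0.1413], 0.67)]
drive_seat [([0.5148, 0.2461, 0.1471], 0.87)]
drain_pan [([0.5243, -0.2686, 0.0075], 0.76)]
scrub_brush [([0.4559, 0.0983, 0.0367], 0.58)]
almond_jar [([0.6481, 0.0806, 0.0585], 0.84), ([0.5483, -0.1531, 0.0198], 0.31)]
wrist [0.20755274 0.59242508 0.38496769] [0.84009776 0.52586791 0.07045316 0.11284966]
grating_disc []
disc_grip []
slicing_disc []
cutter [([0.4409, 0.4325, 0.0257], 0.64)]
spindle_tip []
drive_seat []
drain_pan []
scrub_brush []
almond_jar []
1.5
```

View pics/top0.png

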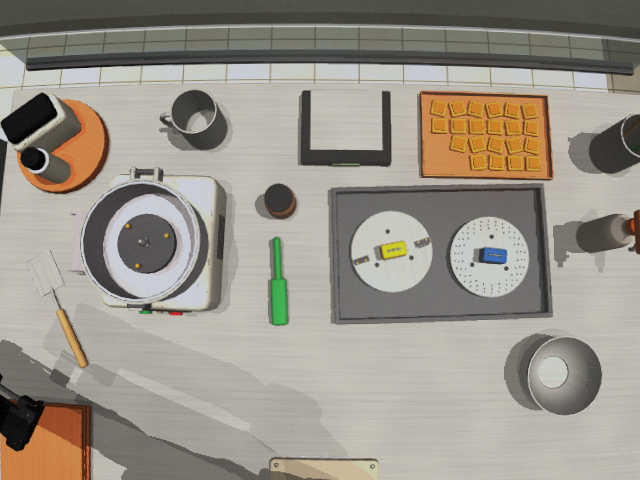

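View pics/side0.png

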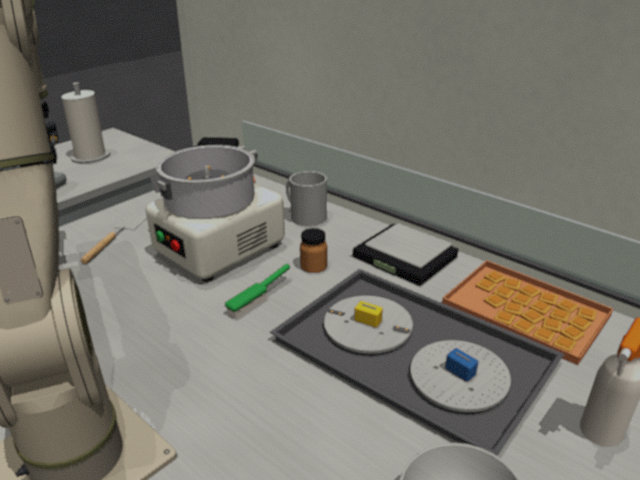

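View pics/wrist0.png

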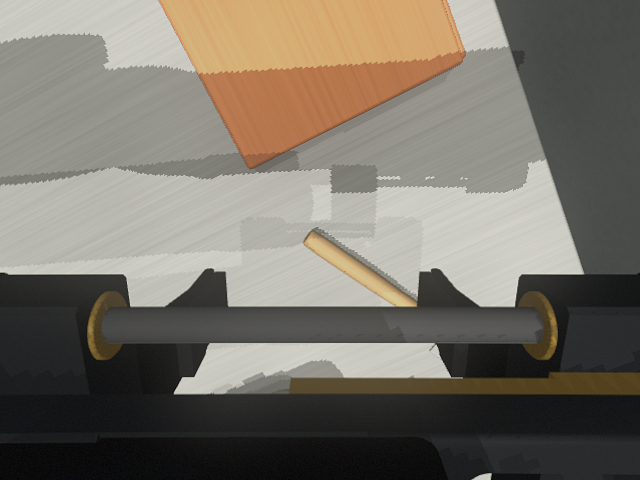

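```bash
cat > m.py <<'E'
from h import *
c=dict(np.load("top0.npz"));P=cloud(c);I=c["color"]
hsv=cv2.cvtColor(I,cv2.COLOR_RGB2HSV).astype(int)
K=c["camera_matrix"];D=c["D"].astype(float);Rm=rot(c);t=c["xyz"]
def proj_z(u,v,z):
    p=cv2.undistortPoints(np.array([[[u,v]]],float),K,D)[0,0]
    d=Rm@np.array([p[0],p[1],1.]);return t+d*(z-t[2])/d[2]
def pw(X):
    return cv2.projectPoints(np.atleast_2d(X).astype(float),Rm.T,-Rm.T@t,K,D)[0].reshape(-1,2)
if __name__=="__main__":
    # blue grip
    b=(hsv[...,0]>100)&(hsv[...,0]<125)&(hsv[...,1]>120);b[:, :440]=0;b[300:]=0;b[:200]=0
    v,u=np.nonzero(b);print("blue",len(u),u.mean(),v.mean(),np.nanpercentile(P[b][:,2],[5,50,95]))
    q=P[b];q=q[q[:,2]>0.045];print(q[:,:2].mean(0), len(q)); rc=cv2.minAreaRect(q[:,:2].astype(np.float32)*1000);print(rc)
    tt=b&(P[...,2]>0.048);print("blue top px", np.argwhere(tt).mean(0))
    for (x0,x1,y0,y1,n) in [(445,535,210,305,"disc"),(95,200,185,305,"cut")]:
        cv2.imwrite("pics/z_%s.png"%n,cv2.resize(cv2.cvtColor(I[y0:y1,x0:x1],cv2.COLOR_RGB2BGR),None,fx=6,fy=5,interpolation=cv2.INTER_CUBIC))
    # brass
    br=(hsv[...,0]>12)&(hsv[...,0]<35)&(hsv[...,1]>110)&(hsv[...,2]>90);br[:210]=0;br[285:]=0;br[:,:110]=0;br[:,185:]=0
    n,l,s,ce=cv2.connectedComponentsWithStats(br.astype(np.uint8))
    for i in range(1,n): print("brass",s[i],ce[i],proj_z(*ce[i],0.210),np.nanmedian(P[l==i][:,2]))
    print("plate z",P[243,125],P[260,147], "disc z",P[225,490],P[280,490],"pan",P[300,400])
    # chamber rim
    rim=(P[...,2]>0.232)&(P[...,2]<0.246)&(P[...,0]>0.4)&(P[...,1]>0.15);q=P[rim];print("rim",len(q))
    (cx,cy),rr=cv2.minEnclosingCircle(q[:,:2].astype(np.float32));print(cx,cy,rr)
    A=np.c_[2*q[:,:2],np.ones(len(q))];s_=np.linalg.lstsq(A,(q[:,:2]**2).sum(1),rcond=None)[0];print(s_[:2],np.sqrt(s_[2]+s_[:2]@s_[:2]))
    # disc edge
    m=(P[...,2]>0.012)&(P[...,2]<0.03)&(hsv[...,1]<60)&(hsv[...,2]>120);m[:,:440]=0;m[:,540:]=0;m[:200]=0;m[310:]=0
    cs=max(cv2.findContours(m.astype(np.uint8),0,1)[0],key=cv2.contourArea)
    pts=np.array([proj_z(x,y,0.019) for x,y in cs[:,0]]);A=np.c_[2*pts[:,:2],np.ones(len(pts))];s_=np.linalg.lstsq(A,(pts[:,:2]**2).sum(1),rcond=None)[0];print("disc",s_[:2],np.sqrt(s_[2]+s_[:2]@s_[:2]))
E
python3 m.py
```

```text
blue 261 494.4406130268199 255.02298850574712 [0.05251443 0.05566346 0.05922487]
[ 0.5527284  -0.34936216] 261
((518.5223388671875, -185.41285705566406), (37.94529724121094, 396.4558410644531), 11.843548774719238)
blue top px [255.02298851 494.44061303]
brass [125 224   5   4  18] [127.22222222 225.5       ] [0.58723728 0.36906622 0.21      ] 0.21309930002551003
brass [164 233   5   5  21] [166. 235.] [0.57028216 0.29445964 0.21      ] 0.21085545119228644
brass [135 263   5   5  18] [136.94444444 265.22222222] [0.51443917 0.34653792 0.21      ] 0.21243672054429885
plate z [0.55589373 0.37556473 0.19994385] [0.52485289 0.3310961  0.20133227] disc z [ 0.62247639 -0.35584238  0.02107648] [ 0.5021953  -0.35270649  0.02100695] pan [ 0.45840393 -0.15898215  0.00075404]
rim 2552
0.5633272528648376 0.3331598937511444 0.12992124259471893
[0.55919268 0.33481628] 0.10838801281602009
disc [ 0.55407023 -0.35336355] 0.0868729089531832
```

View pics/z_disc.png

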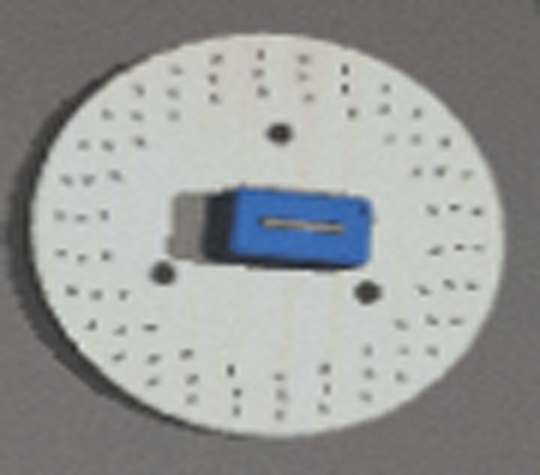

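View pics/z_cut.png

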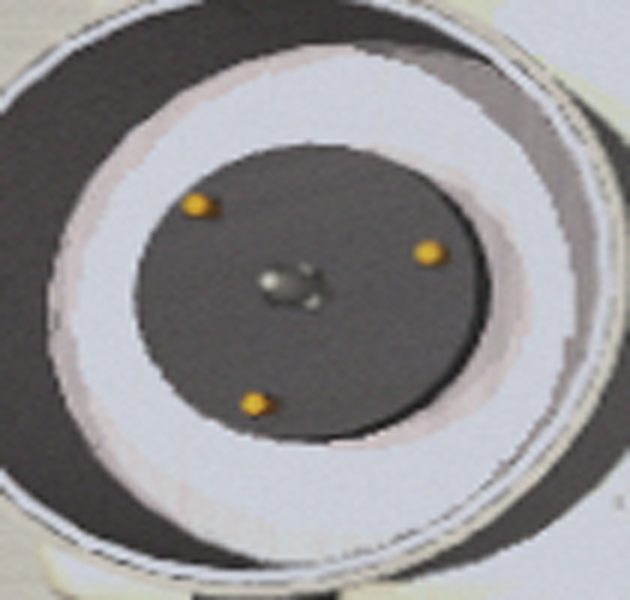

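```bash
cat > m2.py <<'E'
from m import *
st=np.array([[0.58723728,0.36906622],[0.57028216,0.29445964],[0.51443917,0.34653792]])
px=[(127.22,225.5),(166,235),(136.94,265.22)]
for z in (.210,.212): 
    st=np.array([proj_z(*p,z)[:2] for p in px]);ce=st.mean(0);d=st-ce
    print(z,ce,np.linalg.norm(d,axis=1),np.degrees(np.arctan2(d[:,1],d[:,0])))
b=(hsv[...,0]>100)&(hsv[...,0]<125)&(hsv[...,1]>120);b[:, :440]=0;b[:,535:]=0;b[300:]=0;b[:200]=0
n,l,s,c_=cv2.connectedComponentsWithStats(b.astype(np.uint8));print(s[1:])
v,u=np.nonzero(l==1+s[1:,4].argmax())
q=np.array([proj_z(a,bb,.055) for a,bb in zip(u,v)])[:,:2].astype(np.float32)*1000
print(cv2.minAreaRect(q),q.mean(0)); w,V=np.linalg.eigh(np.cov(q.T));print(np.degrees(np.arctan2(V[1],V[0])),np.sqrt(w))
E
python3 m2.py
```

```text
0.21 [0.55732083 0.33669223] [0.04408338 0.04417678 0.04399555] [ 47.26312742 -72.9385661  167.05683698]
0.212 [0.5571032  0.33595537] [0.04398554 0.04407873 0.0438979 ] [ 47.26312742 -72.9385661  167.05683698]
[[483 248  24  15 261]]
((553.58349609375, -352.6396789550781), (49.37192916870117, 27.44379425048828), 84.25553131103516) [ 553.51917 -352.45142]
[174.51880373  84.51880373] [ 8.45771658 14.78617331]
```

```bash
cat > d.py <<'E'
from m import *
px=[(445+279/6-.4,210+133/5-.4),(445+163/6-.4,210+272/5-.4),(445+367/6-.4,210+291/5-.4)]
for z in (.017,.019):
    st=np.array([proj_z(*p,z)[:2] for p in px]);ce=st.mean(0);d=st-ce
    print(z,ce,np.linalg.norm(d,axis=1),np.degrees(np.arctan2(d[:,1],d[:,0])))
E
python3 d.py
```

```text
0.017 [ 0.55476969 -0.35437153] [0.04375326 0.04400522 0.04397936] [  -5.95983464  113.88996503 -125.75087381]
0.019 [ 0.55459512 -0.35371515] [0.04367328 0.04392478 0.04389897] [  -5.95983464  113.88996503 -125.75087381]
```

Emit:
{"fn": "drive_tool", "kwargs": {"plan": [{"x": -0.427, "y": -0.079, "z": -0.158}, {"x": -0.427, "y": -0.079, "z": -0.158}, {"x": -0.427, "y": -0.079, "z": -0.158}, {"x": -0.427, "y": -0.079, "z": -0.158}, {"x": -0.427, "y": -0.079, "z": -0.158}, {"x": -0.427, "y": -0.079, "z": -0.158}, {"x": -0.427, "y": -0.079, "z": -0.158}, {"x": -0.427, "y": -0.079, "z": -0.158}, {"x": -0.427, "y": -0.079, "z": -0.158}, {"x": -0.427, "y": -0.079, "z": -0.158}]}}

```text
validation failed for argument at $.pl...
```

Emit:
{"fn": "drive_tool", "kwargs": {"plan": [{"x": -0.427, "y": -0.079, "z": -0.158, "rx": 0, "ry": 0, "rz": 0, "fingers": 1}, {"x": -0.427, "y": -0.079, "z": -0.158, "rx": 0, "ry": 0, "rz": 0, "fingers": 1}, {"x": -0.427, "y": -0.079, "z": -0.158, "rx": 0, "ry": 0, "rz": 0, "fingers": 1}, {"x": -0.427, "y": -0.079, "z": -0.158, "rx": 0, "ry": 0, "rz": 0, "fingers": 1}, {"x": -0.427, "y": -0.079, "z": -0.158, "rx": 0, "ry": 0, "rz": 0, "fingers": 1}, {"x": -0.427, "y": -0.079, "z": -0.158, "rx": 0, "ry": 0, "rz": 0, "fingers": 1}, {"x": -0.427, "y": -0.079, "z": -0.158, "rx": 0, "ry": 0, "rz": 0, "fingers": 1}, {"x": -0.427, "y": -0.079, "z": -0.158, "rx": 0, "ry": 0, "rz": 0, "fingers": 1}, {"x": -0.427, "y": -0.079, "z": -0.158, "rx": 0, "ry": 0, "rz": 0, "fingers": 1}, {"x": -0.427, "y": -0.079, "z": -0.158, "rx": 0, "ry": 0, "rz": 0, "fingers": 1}]}}

```text
time: 2.75
ee_pos: [0.6221, 0.3052, 0.4498]
eef_rot: [0.224, 0.975, 0.0, -0.001]
ft_force: [0.2, -0.5, -0.3]
width: 0.0873
```

Run:
```python
from h import *
c=viewer.camera("wrist");save(c,"wrist1");np.savez("wrist1.npz",**c)
print(c["xyz"],monitor.read_state()["ee_pos"])
I=c["color"];hsv=cv2.cvtColor(I,cv2.COLOR_RGB2HSV).astype(int);P=cloud(c)
br=(hsv[...,0]>12)&(hsv[...,0]<35)&(hsv[...,1]>110)&(hsv[...,2]>90)
n,l,s,ce=cv2.connectedComponentsWithStats(br.astype(np.uint8))
for i in range(1,n):
    if s[i,4]>15: print(s[i],ce[i],np.round(np.nanmedian(P[l==i],0),4))
```

```text
[0.5562686  0.33548942 0.54253582] [0.62182028 0.3054885  0.44985778]
[302  66   9  11  84] [306.04761905  71.1547619 ] [0.5114 0.3429 0.2121]
[ 507  115  133  160 8052] [553.32314953 200.00310482] [0.7758 0.5643 0.0301]
[364 138  10  10  75] [368.18666667 142.2       ] [0.5836 0.3652 0.2116]
[277 158   9  10  72] [281.06944444 162.81944444] [0.5669 0.2916 0.2121]
[178 258  43  15 246] [200.14227642 263.57723577] [0.6392 0.1178 0.0638]
[ 10 264  32  11 189] [ 26.53968254 270.12698413] [ 0.5492 -0.1172  0.0367]
[ 87 293  20  66 414] [ 93.79951691 326.79710145] [0.5712 0.2751 0.4704]
[536 292  22  68 455] [549.88131868 326.63076923] [0.6128 0.3612 0.4703]
[570 373  11   9  40] [575.55 375.95] [0.6217 0.3602 0.4751]
[591 373  13  10  33] [597.87878788 375.75757576] [0.6236 0.3642 0.4748]
[613 373  10   5  19] [618.         374.31578947] [0.6255 0.3682 0.4748]
[290 378  86  15 747] [337.13654618 385.88621151] [0.6008 0.3172 0.4788]
[415 378  25   1  25] [427. 378.] [0.6084 0.3333 0.4766]
```

View pics/wrist1.png

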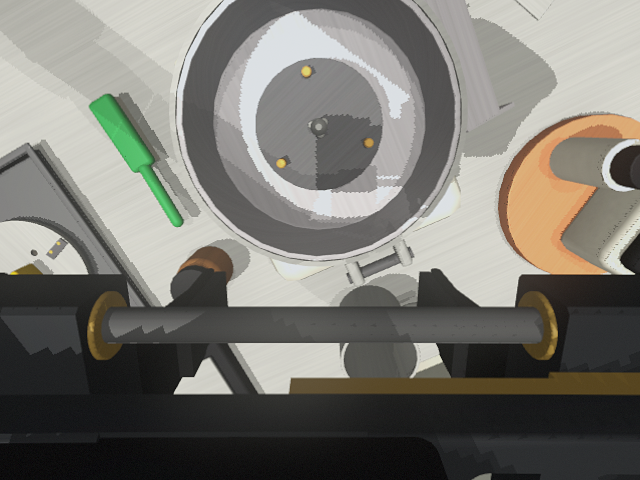

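Emit:
{"fn": "drive_tool", "kwargs": {"plan": [{"x": -0.252, "y": -0.69, "z": 0.194, "rx": 0, "ry": 0, "rz": 0.194, "fingers": 1}, {"x": -0.252, "y": -0.69, "z": 0.194, "rx": 0, "ry": 0, "rz": 0.194, "fingers": 1}, {"x": -0.252, "y": -0.69, "z": 0.194, "rx": 0, "ry": 0, "rz": 0.194, "fingers": 1}, {"x": -0.252, "y": -0.69, "z": 0.194, "rx": 0, "ry": 0, "rz": 0.194, "fingers": 1}, {"x": -0.252, "y": -0.69, "z": 0.194, "rx": 0, "ry": 0, "rz": 0.194, "fingers": 1}, {"x": -0.252, "y": -0.69, "z": 0.194, "rx": 0, "ry": 0, "rz": 0.194, "fingers": 1}, {"x": -0.252, "y": -0.69, "z": 0.194, "rx": 0, "ry": 0, "rz": 0.194, "fingers": 1}, {"x": -0.252, "y": -0.69, "z": 0.194, "rx": 0, "ry": 0, "rz": 0.194, "fingers": 1}, {"x": -0.252, "y": -0.69, "z": 0.194, "rx": 0, "ry": 0, "rz": 0.194, "fingers": 1}, {"x": -0.252, "y": -0.69, "z": 0.194, "rx": 0, "ry": 0, "rz": 0.194, "fingers": 1}, {"x": -0.252, "y": -0.69, "z": 0.194, "rx": 0, "ry": 0, "rz": 0.194, "fingers": 1}, {"x": -0.252, "y": -0.69, "z": 0.194, "rx": 0, "ry": 0, "rz": 0.194, "fingers": 1}]}}

```text
time: 4.3
ee_pos: [0.5491, -0.4171, 0.2582]
eef_rot: [0.741, 0.672, 0.001, -0.0]
ft_force: [1.0, 1.1, 1.2]
width: 0.087
```

```bash
cat >> h.py <<'E'
def yawaxes(s=None):
    s=s or monitor.read_state();M=R.from_quat(s["eef_rot"]).as_matrix();return s,M
def delta(target,yaw_y_deg=None):
    """target TCP world -> tool-axis shift; yaw of tool y"""
    s,M=yawaxes();d=M.T@(np.array(target)-s["ee_pos"])
    cur=np.degrees(np.arctan2(M[1,1],M[0,1]))
    print("t",s["time"],"ee",np.round(s["ee_pos"],4),"yaw_y",round(cur,2),"tilt",np.round(M[:,2],4),"F",np.round(s["ft_force"],1),"T",np.round(s["torque"],2),"w",round(s["width"],4),"j",np.round(s["joint_positions"],2))
    print("shift",np.round(d,4), "rz",None if yaw_y_deg is None else round(-((yaw_y_deg-cur+180)%360-180)/360,4))
E
python3 -c "
from h import *
delta([0.546,-0.426,0.256],-6)"
```

```text
t 4.3 ee [ 0.5491 -0.4171  0.2582] yaw_y -5.63 tilt [ 0.001   0.0012 -1.    ] F [1.  1.1 1.2] T [-0.02 -0.02 -0.03] w 0.087 j [ 0.19  0.54  0.59  1.34 -0.3   1.35  0.68]
shift [-0.0092 -0.0022  0.0021] rz 0.001
```

Emit:
{"fn": "drive_tool", "kwargs": {"plan": [{"x": 0, "y": 0, "z": 0, "rx": 0, "ry": 0, "rz": 0, "fingers": 1}, {"x": 0, "y": 0, "z": 0, "rx": 0, "ry": 0, "rz": 0, "fingers": 1}]}}

```text
time: 4.55
ee_pos: [0.5492, -0.4158, 0.2584]
eef_rot: [0.741, 0.671, 0.001, -0.0]
ft_force: [-0.1, -0.0, -0.4]
width: 0.0872
```

Run:
```python
from h import *
delta([0.5545,-0.3537,0.094],-6)
c=viewer.camera("wrist");save(c,"wrist2");np.savez("wrist2.npz",**c)
I=c["color"];g=cv2.cvtColor(I,cv2.COLOR_RGB2GRAY);P=cloud(c)
hsv=cv2.cvtColor(I,cv2.COLOR_RGB2HSV).astype(int)
b=(hsv[...,0]>100)&(hsv[...,0]<125)&(hsv[...,1]>120)
n,l,s,ce=cv2.connectedComponentsWithStats(b.astype(np.uint8));i=1+s[1:,4].argmax();q=P[l==i];print(s[i],np.percentile(q[:,2],[5,50,95]))
q=q[q[:,2]>.05];print(cv2.minAreaRect(q[:,:2].astype(np.float32)*1000),q[:,:2].mean(0))
d=(g<110).astype(np.uint8)
n,l,s,ce=cv2.connectedComponentsWithStats(d)
for i in range(1,n):
    if 40<s[i,4]<300 and s[i,1]<270: print(s[i],ce[i],np.round(np.nanmedian(P[l==i],0),4))
```

```text
t 4.55 ee [ 0.5492 -0.4158  0.2584] yaw_y -5.71 tilt [ 2.0e-04  1.3e-03 -1.0e+00] F [-0.1 -0.  -0.4] T [-0.05  0.05 -0.01] w 0.0872 j [ 0.19  0.54  0.59  1.34 -0.3   1.35  0.68]
shift [ 0.0621 -0.0009  0.1645] rz 0.0008
[ 301  109   38   53 1391] [0.05361644 0.0550455  0.05634855]
((552.6858520507812, -350.5224304199219), (37.71187210083008, 28.1407413482666), 84.36990356445312) [ 0.55281396 -0.34697879]
[599   6  18  48 159] [606.44025157  29.40251572] [ 0.791  -0.2922  0.0073]
[596  73  10  44 137] [600.08029197  94.79562044] [ 0.79   -0.3424  0.0078]
[547  77   5  43  96] [548.89583333  96.88541667] [ 0.7487 -0.3404  0.0063]
[287  88  12  13 109] [292.50458716  93.88990826] [ 0.5329 -0.3152  0.0036]
[590 119  16  41 150] [596.75333333 138.25333333] [ 0.791  -0.3778  0.0074]
[544 127   8  41  95] [546.85263158 144.88421053] [ 0.748  -0.3777  0.0082]
[367 137  11  11  97] [371.93814433 142.15463918] [ 0.5977 -0.3618  0.0034]
[588 167  38  48 154] [597.07792208 186.5       ] [ 0.792  -0.4173  0.007 ]
[637 170   3  38  85] [638.28235294 188.15294118] [ 0.8326 -0.4269  0.0055]
[543 179   5  37  83] [543.92771084 197.74698795] [ 0.748  -0.4275  0.008 ]
[290 183  10  10  64] [294.421875 187.      ] [ 0.5254 -0.3943  0.0035]
[629 212  11  38 146] [634.26027397 232.03424658] [ 0.8327 -0.4671  0.007 ]
[583 216  18  36 142] [589.26056338 232.        ] [ 0.7916 -0.462   0.0069]
[540 220  39  39 140] [550.72142857 231.47142857] [ 0.75   -0.4522  0.0067]
```

View pics/wrist2.png

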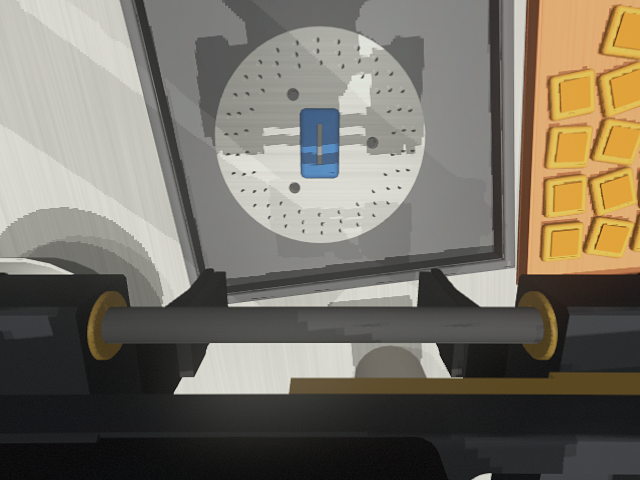

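```bash
cat > w.py <<'E'
from h import *
def loader(f):
    c=dict(np.load(f));K=c["camera_matrix"];D=c["D"].astype(float);Rm=rot(c);t=c["xyz"]
    def pz(px,z):
        p=cv2.undistortPoints(np.array(px,float).reshape(-1,1,2),K,D).reshape(-1,2)
        d=np.c_[p,np.ones(len(p))]@Rm.T
        return t+d*((z-t[2])/d[:,2])[:,None]
    return c,pz
def circ(p):
    A=np.c_[2*p[:,:2],np.ones(len(p))];s=np.linalg.lstsq(A,(p[:,:2]**2).sum(1),rcond=None)[0];return s[:2],np.sqrt(s[2]+s[:2]@s[:2])
if __name__=="__main__":
    c,pz=loader("wrist2.npz")
    st=pz([(292.5,93.9),(371.94,142.15),(294.4,187)],.019)[:,:2];ce=st.mean(0);d=st-ce
    print(ce,np.linalg.norm(d,axis=1),np.degrees(np.arctan2(d[:,1],d[:,0])))
    P=cloud(c);m=((P[...,2]>.013)&(P[...,2]<.03));m[270:]=0;m[:,:200]=0;m[:,440:]=0
    m=cv2.morphologyEx(m.astype(np.uint8),cv2.MORPH_OPEN,np.ones((5,5)))
    cs=max(cv2.findContours(m,0,1)[0],key=cv2.contourArea)[:,0];print(circ(pz(cs,.019)))
    c1,pz1=loader("wrist1.npz")
    for z in(.210,.212):
        st=pz1([(306.05,71.15),(368.19,142.2),(281.07,162.8)],z)[:,:2];ce=st.mean(0);d=st-ce
        print(ce,np.linalg.norm(d,axis=1),np.degrees(np.arctan2(d[:,1],d[:,0])))
    print(pz1([(318.5,123.)],.229), "spindle tip?")
E
python3 w.py
```

```text
[ 0.55204116 -0.35657061] [0.0440299  0.04400229 0.04387679] [ 114.36172325   -5.84755873 -125.71166413]
(array([ 0.5517867 , -0.35684428]), np.float64(0.08754117650248085))
[0.55387743 0.3331885 ] [0.04385274 0.04377717 0.04381837] [167.15103492  47.15611615 -72.76085813]
[0.55389181 0.33320234] [0.04358899 0.04351388 0.04355483] [167.15103492  47.15611615 -72.76085813]
[[0.55170838 0.33448703 0.229     ]] spindle tip?
```

```bash
python3 -c "
from h import *
delta([0.552,-0.3567,0.094],-5.73)"
```

```text
t 4.6 ee [ 0.5497 -0.4151  0.2588] yaw_y -5.64 tilt [ 9.0e-04  1.2e-03 -1.0e+00] F [ 0.2  0.3 -0. ] T [-0.09 -0.01 -0.01] w 0.087 j [ 0.19  0.54  0.59  1.34 -0.3   1.35  0.68]
shift [ 0.0582 -0.0035  0.1649] rz 0.0003
```

Emit:
{"fn": "drive_tool", "kwargs": {"plan": [{"x": 0.0585, "y": -0.003, "z": 0.03, "rx": 0, "ry": 0, "rz": 0, "fingers": 1}, {"x": 0.0585, "y": -0.003, "z": 0.09, "rx": 0, "ry": 0, "rz": 0, "fingers": 1}, {"x": 0.0585, "y": -0.003, "z": 0.13, "rx": 0, "ry": 0, "rz": 0, "fingers": 1}, {"x": 0.0585, "y": -0.003, "z": 0.155, "rx": 0, "ry": 0, "rz": 0, "fingers": 1}, {"x": 0.0585, "y": -0.003, "z": 0.164, "rx": 0, "ry": 0, "rz": 0, "fingers": 1}, {"x": 0.0585, "y": -0.003, "z": 0.164, "rx": 0, "ry": 0, "rz": 0, "fingers": 1}]}}

```text
time: 5.35
ee_pos: [0.5522, -0.3576, 0.0953]
eef_rot: [0.741, 0.671, 0.0, 0.0]
ft_force: [-0.5, -0.3, -0.2]
width: 0.0871
```

```bash
python3 -c "
from h import *
delta([0.552,-0.3567,0.094],-5.73)"
```

```text
t 5.35 ee [ 0.5522 -0.3576  0.0953] yaw_y -5.7 tilt [ 7.e-04  4.e-04 -1.e+00] F [-0.5 -0.3 -0.2] T [-0.07  0.07  0.04] w 0.0871 j [ 0.12  0.62  0.52  1.59 -0.35  1.03  0.65]
shift [ 0.0009 -0.0003  0.0013] rz 0.0001
```

Emit:
{"fn": "drive_tool", "kwargs": {"plan": [{"x": 0.001, "y": 0, "z": 0.001, "rx": 0, "ry": 0, "rz": 0, "fingers": 0}, {"x": 0.001, "y": 0, "z": 0.001, "rx": 0, "ry": 0, "rz": 0, "fingers": 0}, {"x": 0.001, "y": 0, "z": 0.001, "rx": 0, "ry": 0, "rz": 0, "fingers": 0}, {"x": 0.001, "y": 0, "z": 0.001, "rx": 0, "ry": 0, "rz": 0, "fingers": 0}, {"x": 0.001, "y": 0, "z": 0.001, "rx": 0, "ry": 0, "rz": 0, "fingers": 0}, {"x": 0.001, "y": 0, "z": 0.001, "rx": 0, "ry": 0, "rz": 0, "fingers": 0}], "squeeze": 35}}

```text
time: 6.1
ee_pos: [0.5515, -0.3576, 0.0937]
eef_rot: [0.742, 0.671, 0.0, -0.0]
ft_force: [-0.1, -0.0, -0.3]
width: 0.035
```

```bash
python3 -c "
from h import *
delta([0.552,-0.3567,0.094],-5.73)"
```

```text
t 6.1 ee [ 0.5515 -0.3576  0.0937] yaw_y -5.79 tilt [-0.e+00  1.e-04 -1.e+00] F [-0.1 -0.  -0.3] T [-0.11  0.05 -0.01] w 0.035 j [ 0.12  0.62  0.52  1.59 -0.35  1.03  0.65]
shift [ 0.001   0.0004 -0.0003] rz -0.0002
```

Width still closing (35 mm); one more step, then lift slowly.

Emit:
{"fn": "drive_tool", "kwargs": {"plan": [{"x": 0, "y": 0, "z": 0, "rx": 0, "ry": 0, "rz": 0, "fingers": 0}, {"x": 0, "y": 0, "z": 0, "rx": 0, "ry": 0, "rz": 0, "fingers": 0}, {"x": 0, "y": 0, "z": 0, "rx": 0, "ry": 0, "rz": 0, "fingers": 0}, {"x": 0, "y": 0, "z": -0.02, "rx": 0, "ry": 0, "rz": 0, "fingers": 0}, {"x": 0, "y": 0, "z": -0.05, "rx": 0, "ry": 0, "rz": 0, "fingers": 0}, {"x": 0, "y": 0, "z": -0.05, "rx": 0, "ry": 0, "rz": 0, "fingers": 0}]}}

```text
time: 6.85
ee_pos: [0.5524, -0.3585, 0.1466]
eef_rot: [0.742, 0.67, 0.001, 0.002]
ft_force: [0.0, -0.6, -4.2]
width: 0.0298
```

```bash
python3 -c "
from h import *
delta([0.5539,0.3332,0.43],47.1)"
```

```text
t 6.85 ee [ 0.5524 -0.3585  0.1466] yaw_y -5.8 tilt [ 0.0039 -0.0019 -1.    ] F [ 0.  -0.6 -4.2] T [-0.13  0.06 -0.03] w 0.0298 j [ 0.1   0.56  0.55  1.56 -0.32  1.11  0.63]
shift [ 0.6879 -0.0673 -0.2847] rz -0.1469
```

Emit:
{"fn": "drive_tool", "kwargs": {"plan": [{"x": 0, "y": 0, "z": -0.06, "rx": 0, "ry": 0, "rz": 0, "fingers": 0}, {"x": 0.03, "y": -0.003, "z": -0.11, "rx": 0, "ry": 0, "rz": 0, "fingers": 0}, {"x": 0.07, "y": -0.007, "z": -0.15, "rx": 0, "ry": 0, "rz": -0.015, "fingers": 0}, {"x": 0.12, "y": -0.012, "z": -0.18, "rx": 0, "ry": 0, "rz": -0.03, "fingers": 0}, {"x": 0.17, "y": -0.017, "z": -0.21, "rx": 0, "ry": 0, "rz": -0.05, "fingers": 0}, {"x": 0.22, "y": -0.022, "z": -0.23, "rx": 0, "ry": 0, "rz": -0.07, "fingers": 0}, {"x": 0.28, "y": -0.028, "z": -0.25, "rx": 0, "ry": 0, "rz": -0.09, "fingers": 0}, {"x": 0.34, "y": -0.034, "z": -0.26, "rx": 0, "ry": 0, "rz": -0.11, "fingers": 0}, {"x": 0.4, "y": -0.04, "z": -0.27, "rx": 0, "ry": 0, "rz": -0.13, "fingers": 0}, {"x": 0.46, "y": -0.046, "z": -0.275, "rx": 0, "ry": 0, "rz": -0.1469, "fingers": 0}, {"x": 0.52, "y": -0.052, "z": -0.275, "rx": 0, "ry": 0, "rz": -0.1469, "fingers": 0}, {"x": 0.56, "y": -0.055, "z": -0.275, "rx": 0, "ry": 0, "rz": -0.1469, "fingers": 0}]}}

```text
time: 8.35
ee_pos: [0.5523, 0.2084, 0.4174]
eef_rot: [0.364, 0.931, -0.0, -0.001]
ft_force: [0.9, -0.1, -5.3]
width: 0.0296
```

```bash
python3 -c "
from h import *
delta([0.5539,0.3332,0.38],47.1)"
```

```text
t 8.35 ee [0.5523 0.2084 0.4174] yaw_y 47.28 tilt [-2.2e-03  2.0e-04 -1.0e+00] F [ 0.9 -0.1 -5.3] T [-0.07 -0.05 -0.05] w 0.0296 j [-0.6   0.22  0.2   1.35 -0.04  1.58  0.42]
shift [0.0834 0.0928 0.0374] rz 0.0005
```

Emit:
{"fn": "drive_tool", "kwargs": {"plan": [{"x": 0.04, "y": 0.045, "z": 0, "rx": 0, "ry": 0, "rz": 0, "fingers": 0}, {"x": 0.075, "y": 0.083, "z": 0.02, "rx": 0, "ry": 0, "rz": 0, "fingers": 0}, {"x": 0.0834, "y": 0.0928, "z": 0.037, "rx": 0, "ry": 0, "rz": 0, "fingers": 0}, {"x": 0.0834, "y": 0.0928, "z": 0.037, "rx": 0, "ry": 0, "rz": 0, "fingers": 0}, {"x": 0.0834, "y": 0.0928, "z": 0.037, "rx": 0, "ry": 0, "rz": 0, "fingers": 0}]}}

```text
time: 8.98
ee_pos: [0.5561, 0.3279, 0.3824]
eef_rot: [0.367, 0.93, -0.0, 0.0]
ft_force: [0.5, -0.6, -4.6]
width: 0.0295
```

```bash
python3 -c "
from h import *
delta([0.5539,0.3332,0.38],47.1)
for n in ['wrist','top','side']:
    c=viewer.camera(n);save(c,n+'3');np.savez(n+'3.npz',**c)
delta([0.5539,0.3332,0.38],47.1)
"
```

```text
t 8.975 ee [0.5561 0.3279 0.3824] yaw_y 46.96 tilt [ 8.e-04 -5.e-04 -1.e+00] F [ 0.5 -0.6 -4.6] T [-0.06 -0.03 -0.01] w 0.0295 j [-0.71  0.35  0.15  1.26 -0.05  1.54  0.25]
shift [0.0052 0.0024 0.0024] rz -0.0004
t 9.125 ee [0.556  0.3284 0.383 ] yaw_y 46.98 tilt [ 1.6e-03  8.0e-04 -1.0e+00] F [ 0.2  0.7 -4. ] T [-0.08 -0.    0.04] w 0.0298 j [-0.71  0.35  0.15  1.26 -0.05  1.54  0.25]
shift [0.0048 0.0021 0.003 ] rz -0.0003
```

View pics/wrist3.png

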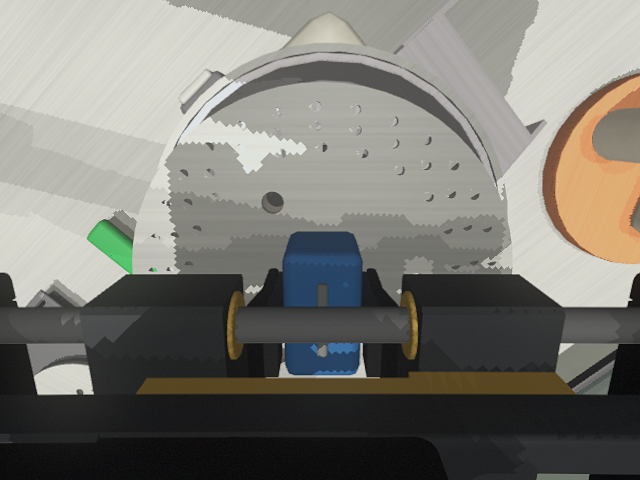

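View pics/top3.png

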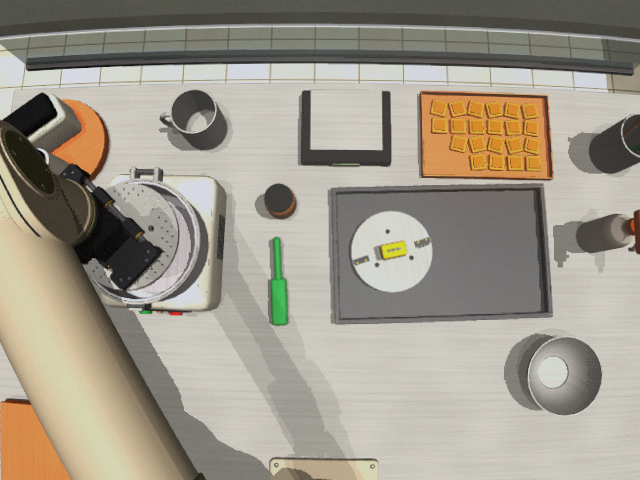

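View pics/side3.png

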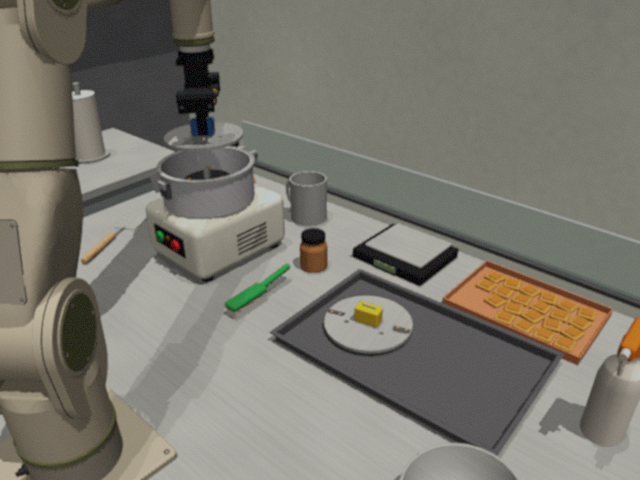

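Run:
```python
from w import *
from scipy.optimize import least_squares
c,pz=loader("wrist3.npz");P=cloud(c)
m=(P[...,2]>.29)&(P[...,2]<.325);m[268:]=0
m=cv2.morphologyEx(m.astype(np.uint8),cv2.MORPH_OPEN,np.ones((5,5)))
print("z",np.percentile(P[m>0][:,2],[5,50,95]))
q=P[m>0]; A=np.c_[q[:,:2]-[.556,.328],np.ones(len(q))];print("plane",np.linalg.lstsq(A,q[:,2],rcond=None)[0])
z=np.median(q[:,2])
cs=max(cv2.findContours(m,0,1)[0],key=cv2.contourArea)[:,0];cs=cs[cs[:,1]<250]
p=pz(cs,z)[:,:2]
f=least_squares(lambda s:np.hypot(*(p-s[:2]).T)-s[2],[.556,.328,.088],loss="soft_l1",f_scale=.001);print(f.x,np.abs(f.fun).mean())
f=least_squares(lambda s:np.hypot(*(p-s[:2]).T)-.0878,[.556,.328],loss="soft_l1",f_scale=.001);print(f.x)
g=cv2.cvtColor(c["color"],cv2.COLOR_RGB2GRAY);w=g[188:218,255:290];yy,xx=np.nonzero(w<95);h=pz([(xx.mean()+255,yy.mean()+188)],z)[0,:2];print(len(xx),xx.mean()+255,yy.mean()+188)
for ce in (f.x,[.556,.328]):
    d=h-ce;print(h,np.hypot(*d),np.degrees(np.arctan2(d[1],d[0])))
```

```text
z [0.30678334 0.30787955 0.30897135]
plane [ 0.0036474  -0.00375216  0.30818379]
[0.5539308  0.32759207 0.08793952] 0.009035361797636057
[0.55380464 0.32771083]
227 273.0484581497797 200.12334801762114
[0.51024839 0.33891977] 0.044975408331895964 165.56841613067724
[0.51024839 0.33891977] 0.04703669697787046 166.576068891395
```

Run:
```python
from w import *
from scipy.optimize import least_squares
c,pz=loader("wrist3.npz");P=cloud(c)
m=(P[...,2]>.29)&(P[...,2]<.325);m[268:]=0
m=cv2.morphologyEx(m.astype(np.uint8),cv2.MORPH_OPEN,np.ones((5,5)))
z=.3079
cs=max(cv2.findContours(m,0,1)[0],key=cv2.contourArea)[:,0]
p=pz(cs,z)[:,:2]
s=np.array([.5545,.3277])
for k in range(6):
    d=np.hypot(*(p-s).T);ok=np.abs(d-.0878)<.003
    s,rr=circ(p[ok]);f=least_squares(lambda s:np.hypot(*(p[ok]-s).T)-.0876,s);s=f.x
print(ok.sum(),rr,s,np.abs(f.fun).mean(),cs[ok].min(0),cs[ok].max(0))
V=cv2.cvtColor(c["color"],cv2.COLOR_RGB2BGR)
for x,y in cs[ok]: V[y,x]=(0,0,255)
V=V[40:280,120:520].copy();cv2.imwrite("pics/w3c.png",cv2.resize(V,None,fx=2,fy=2))
```

```text
584 0.08752146013667154 [0.55342783 0.32800898] 0.0002233451139781665 [132  82] [512 267]
```

View pics/w3c.png

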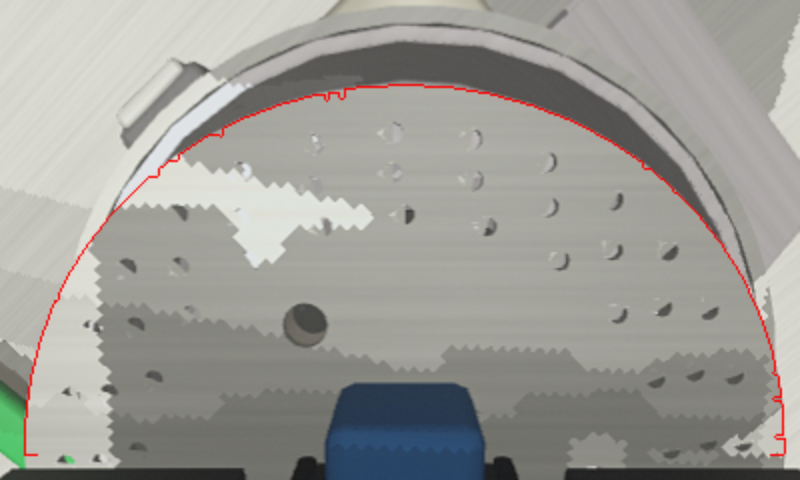

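Emit:
{"fn": "drive_tool", "kwargs": {"plan": [{"x": 0.0039, "y": 0.0027, "z": 0, "rx": 0, "ry": 0, "rz": -0.0004, "fingers": 0}, {"x": 0.0039, "y": 0.0027, "z": 0.02, "rx": 0, "ry": 0, "rz": -0.0004, "fingers": 0}, {"x": 0.0039, "y": 0.0027, "z": 0.04, "rx": 0, "ry": 0, "rz": -0.0004, "fingers": 0}, {"x": 0.0039, "y": 0.0027, "z": 0.045, "rx": 0, "ry": 0, "rz": -0.0004, "fingers": 0}, {"x": 0.0039, "y": 0.0027, "z": 0.045, "rx": 0, "ry": 0, "rz": -0.0004, "fingers": 0}, {"x": 0.0039, "y": 0.0027, "z": 0.045, "rx": 0, "ry": 0, "rz": -0.0004, "fingers": 0}]}}

```text
time: 9.88
ee_pos: [0.5546, 0.3346, 0.3379]
eef_rot: [0.365, 0.931, 0.001, 0.0]
ft_force: [0.4, -0.4, -4.6]
width: 0.03
```

```bash
python3 -c "
from h import *
delta([0.555,0.333,0.32],47.1)
"
```

```text
t 9.875 ee [0.5546 0.3346 0.3379] yaw_y 47.24 tilt [ 0.0013  0.001  -1.    ] F [ 0.4 -0.4 -4.6] T [-0.06  0.01  0.05] w 0.03 j [-0.71  0.36  0.14  1.33 -0.05  1.45  0.24]
shift [-0.0014 -0.0009  0.0179] rz 0.0004
```

Emit:
{"fn": "drive_tool", "kwargs": {"plan": [{"x": -0.001, "y": -0.0005, "z": 0.006, "rx": 0, "ry": 0, "rz": 0, "fingers": 0}, {"x": -0.001, "y": -0.0005, "z": 0.012, "rx": 0, "ry": 0, "rz": 0, "fingers": 0}, {"x": -0.001, "y": -0.0005, "z": 0.014, "rx": 0, "ry": 0, "rz": 0, "fingers": 0}]}}

```text
time: 10.25
ee_pos: [0.5545, 0.3333, 0.322]
eef_rot: [0.365, 0.931, -0.0, -0.0]
ft_force: [-1.2, 0.5, -4.8]
width: 0.0299
```

```bash
python3 -c "
from h import *
delta([0.555,0.333,0.318],47.1)
"
```

```text
t 10.25 ee [0.5545 0.3333 0.322 ] yaw_y 47.25 tilt [-8.e-04 -5.e-04 -1.e+00] F [-1.2  0.5 -4.8] T [-0.04  0.07  0.  ] w 0.0299 j [-0.71  0.37  0.14  1.36 -0.05  1.42  0.25]
shift [-0.0005  0.0001  0.004 ] rz 0.0004
```

Emit:
{"fn": "drive_tool", "kwargs": {"plan": [{"x": 0, "y": 0, "z": 0.003, "rx": 0, "ry": 0, "rz": 0, "fingers": 0}, {"x": 0, "y": 0, "z": 0.006, "rx": 0, "ry": 0, "rz": 0, "fingers": 0}, {"x": 0, "y": 0, "z": 0.008, "rx": 0, "ry": 0, "rz": 0, "fingers": 0}]}}

```text
time: 10.62
ee_pos: [0.5547, 0.3334, 0.3146]
eef_rot: [0.365, 0.931, 0.0, -0.0]
ft_force: [0.6, -0.4, -5.1]
width: 0.03
```

```bash
python3 -c "
from h import *
delta([0.555,0.333,0.303],47.1)
"
```

```text
t 10.625 ee [0.5547 0.3334 0.3146] yaw_y 47.25 tilt [-0.e+00  1.e-04 -1.e+00] F [ 0.6 -0.4 -5.1] T [-0.03  0.03 -0.01] w 0.03 j [-0.71  0.37  0.14  1.37 -0.05  1.4   0.25]
shift [-0.0005 -0.0001  0.0116] rz 0.0004
```

Emit:
{"fn": "drive_tool", "kwargs": {"plan": [{"x": 0, "y": 0, "z": 0.003, "rx": 0, "ry": 0, "rz": 0, "fingers": 0}, {"x": 0, "y": 0, "z": 0.006, "rx": 0, "ry": 0, "rz": 0, "fingers": 0}, {"x": 0, "y": 0, "z": 0.007, "rx": 0, "ry": 0, "rz": 0, "fingers": 0}, {"x": 0, "y": 0, "z": 0.007, "rx": 0, "ry": 0, "rz": 0, "fingers": 0}]}}

```text
time: 11.12
ee_pos: [0.5552, 0.3332, 0.3079]
eef_rot: [0.365, 0.931, 0.0, 0.0]
ft_force: [3.7, 0.9, -4.2]
width: 0.0295
```

```bash
python3 -c "
from h import *
delta([0.555,0.333,0.303],47.1)
c=viewer.camera('wrist');save(c,'w4')
delta([0.555,0.333,0.303],47.1)
"
```

```text
t 11.125 ee [0.5552 0.3332 0.3079] yaw_y 47.22 tilt [ 1.1e-03  2.0e-04 -1.0e+00] F [ 3.7  0.9 -4.2] T [-0.04 -1.08 -0.  ] w 0.0295 j [-0.71  0.37  0.14  1.38 -0.05  1.39  0.25]
shift [-0.     -0.0003  0.0049] rz 0.0003
t 11.175 ee [0.5552 0.3332 0.3079] yaw_y 47.22 tilt [ 1.e-03  2.e-04 -1.e+00] F [ 4.8 -0.1 -4.7] T [-0.03 -1.15 -0.02] w 0.0298 j [-0.71  0.37  0.14  1.38 -0.05  1.39  0.25]
shift [-0.     -0.0003  0.0049] rz 0.0003
```

View pics/w4.png

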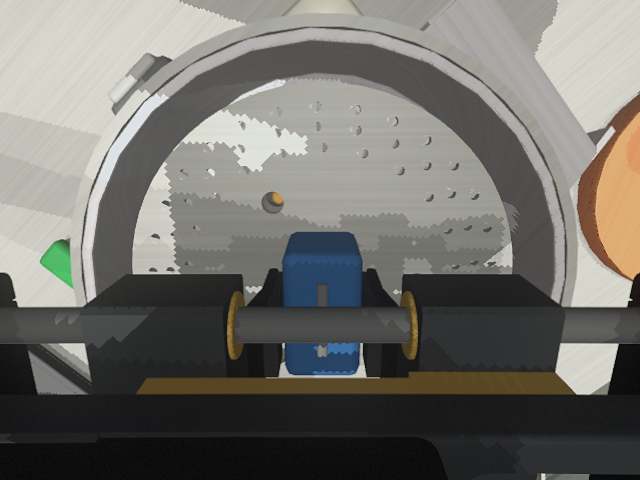

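Run:
```python
from w import *
c=viewer.camera('wrist');np.savez("w4.npz",**c);c,pz=loader("w4.npz")
print(R.from_matrix(rot(c)).as_matrix()[:,2],c["xyz"])
I=c["color"];hsv=cv2.cvtColor(I,cv2.COLOR_RGB2HSV).astype(int);g=cv2.cvtColor(I,cv2.COLOR_RGB2GRAY)
w=np.s_[185:220,252:295]
cv2.imwrite("pics/w4z.png",cv2.resize(cv2.cvtColor(I[w],cv2.COLOR_RGB2BGR),None,fx=12,fy=12,interpolation=0))
P=cloud(c);print(P[203,300],P[195,280])
M=R.from_quat(monitor.read_state()["eef_rot"]).as_matrix()
# expected: predicted appearance of stud if aligned: project hole centre at top and at z .212 
K=c["camera_matrix"];D=c["D"].astype(float);Rm=rot(c);t=c["xyz"]
h=pz([(272.3,202.3)],P[203,300][2])[0]
h2=h.copy();h2[2]=.212
print("hole",h,"stud expected px",cv2.projectPoints(h2[None],Rm.T,-Rm.T@t,K,D)[0].ravel())
```

```text
[ 0.19455651 -0.17908009 -0.96440556] [0.50107883 0.38098482 0.40054847]
[0.51821563 0.35205839 0.23378736] [0.51079433 0.34387225 0.21246241]
hole [0.50971174 0.34331847 0.23378736] stud expected px [277.76645131 194.00208039]
```

View pics/w4z.png

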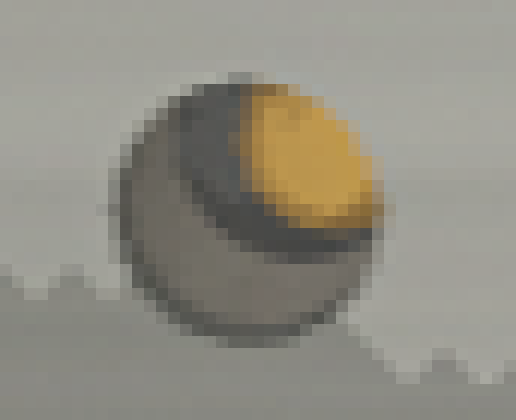

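Emit:
{"fn": "drive_tool", "kwargs": {"plan": [{"x": -0.001, "y": 0.001, "z": 0, "rx": 0, "ry": 0, "rz": 0, "fingers": 0}, {"x": -0.001, "y": 0.001, "z": 0, "rx": 0, "ry": 0, "rz": 0, "fingers": 0}, {"x": -0.001, "y": 0.001, "z": 0.001, "rx": 0, "ry": 0, "rz": 0, "fingers": 0}]}}

```text
time: 11.6
ee_pos: [0.5558, 0.3337, 0.3066]
eef_rot: [0.364, 0.931, -0.0, -0.0]
ft_force: [0.2, -0.0, -4.8]
width: 0.0294
```

```bash
cat > look.py <<'E'
import sys
from w import *
delta([0.5565,0.333,0.291],47.1)
c=viewer.camera('wrist');np.savez("w5.npz",**c);I=c["color"]
cv2.imwrite("pics/%s.png"%sys.argv[1],cv2.resize(cv2.cvtColor(I[180:225,247:300],cv2.COLOR_RGB2BGR),None,fx=10,fy=10,interpolation=0))
c,pz=loader("w5.npz");P=cloud(c);z=np.median(P[195:215,288:310,2])-.001;print("top z",z+.001)
K=c["camera_matrix"];D=c["D"].astype(float);Rm=rot(c);t=c["xyz"]
h=pz([(272.8,202.5)],z)[0];h[2]=.212;print("stud expected px",cv2.projectPoints(h[None],Rm.T,-Rm.T@t,K,D)[0].ravel())
hsv=cv2.cvtColor(I,cv2.COLOR_RGB2HSV).astype(int);b=(hsv[...,0]>12)&(hsv[...,0]<35)&(hsv[...,1]>100);v,u=np.nonzero(b[180:225,247:300]);print("brass",len(u),u.min()+247,u.max()+247,v.min()+180,v.max()+180)
s=monitor.read_state();print("F",np.round(s["ft_force"],1),"T",np.round(s["torque"],2))
E
python3 look.py w5
```

```text
t 11.6 ee [0.5558 0.3337 0.3066] yaw_y 47.27 tilt [-8.e-04  0.e+00 -1.e+00] F [ 0.2 -0.  -4.8] T [-0.07 -0.05  0.01] w 0.0294 j [-0.71  0.37  0.14  1.38 -0.05  1.39  0.25]
shift [-0.001   0.      0.0156] rz 0.0005
top z 0.23206466226221578
stud expected px [277.61625507 195.22333468]
brass 118 270 282 192 204
F [ 0.8  0.7 -5. ] T [-0.03 -0.07 -0.04]
```

View pics/w5.png

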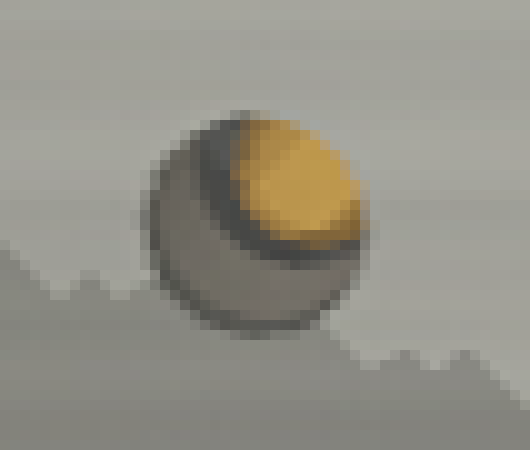

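Emit:
{"fn": "drive_tool", "kwargs": {"plan": [{"x": 0, "y": 0, "z": 0.0015, "rx": 0, "ry": 0, "rz": 0, "fingers": 0}, {"x": 0, "y": 0, "z": 0.003, "rx": 0, "ry": 0, "rz": 0, "fingers": 0}, {"x": 0, "y": 0, "z": 0.0045, "rx": 0, "ry": 0, "rz": 0, "fingers": 0}, {"x": 0, "y": 0, "z": 0.0045, "rx": 0, "ry": 0, "rz": 0, "fingers": 0}]}}

```text
time: 12.15
ee_pos: [0.5561, 0.3334, 0.3021]
eef_rot: [0.365, 0.931, -0.0, -0.0]
ft_force: [0.0, -0.5, -4.6]
width: 0.0294
```

```bash
python3 look.py w6
```

```text
t 12.15 ee [0.5561 0.3334 0.3021] yaw_y 47.24 tilt [-3.e-04 -1.e-04 -1.e+00] F [ 0.  -0.5 -4.6] T [-0.03  0.01 -0.02] w 0.0294 j [-0.71  0.38  0.14  1.39 -0.05  1.38  0.25]
shift [-0.0006 -0.      0.0111] rz 0.0004
top z 0.22763966647841327
stud expected px [276.57767297 196.76622547]
brass 145 269 282 192 205
F [ 0.   0.4 -4.4] T [-0.05  0.03 -0.02]
```

View pics/w6.png

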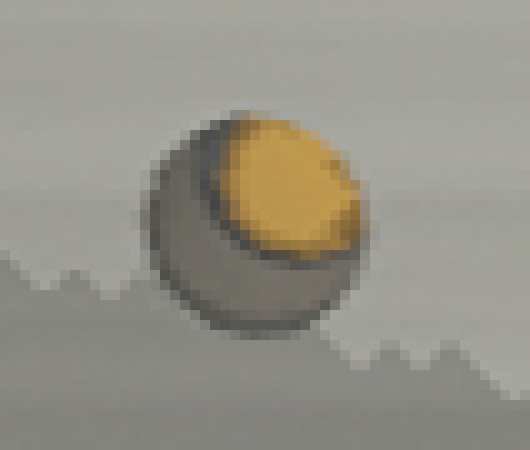

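Emit:
{"fn": "drive_tool", "kwargs": {"plan": [{"x": 0, "y": 0, "z": 0.001, "rx": 0, "ry": 0, "rz": 0, "fingers": 0}, {"x": 0, "y": 0, "z": 0.002, "rx": 0, "ry": 0, "rz": 0, "fingers": 0}, {"x": 0, "y": 0, "z": 0.002, "rx": 0, "ry": 0, "rz": 0, "fingers": 0}]}}

```text
time: 12.58
ee_pos: [0.5561, 0.3334, 0.3001]
eef_rot: [0.364, 0.931, -0.0, -0.0]
ft_force: [0.0, 0.1, -4.3]
width: 0.0296
```

```bash
python3 look.py w7
```

```text
t 12.575 ee [0.5561 0.3334 0.3001] yaw_y 47.25 tilt [-1.e-04 -0.e+00 -1.e+00] F [ 0.   0.1 -4.3] T [-0.02 -0.03  0.06] w 0.0296 j [-0.71  0.38  0.14  1.39 -0.05  1.38  0.25]
shift [-0.0006 -0.      0.0091] rz 0.0004
top z 0.2256506346450181
stud expected px [276.0941491  197.49358743]
brass 159 269 282 192 205
F [-0.  0. -4.] T [-0.02  0.    0.07]
```

View pics/w7.png

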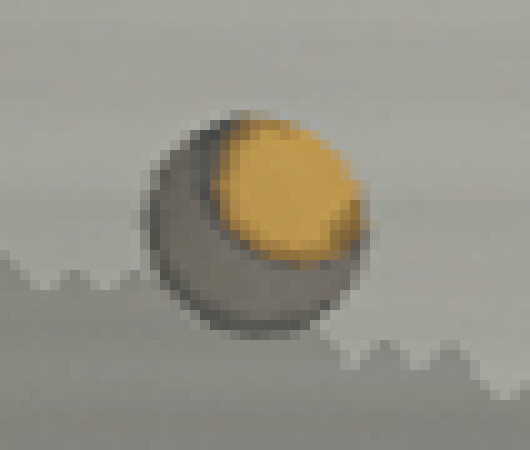

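Emit:
{"fn": "drive_tool", "kwargs": {"plan": [{"x": 0, "y": 0, "z": 0.001, "rx": 0, "ry": 0, "rz": -0.001, "fingers": 0}, {"x": 0, "y": 0, "z": 0.002, "rx": 0, "ry": 0, "rz": -0.001, "fingers": 0}, {"x": 0, "y": 0, "z": 0.002, "rx": 0, "ry": 0, "rz": -0.001, "fingers": 0}]}}

```text
time: 13.0
ee_pos: [0.5561, 0.3334, 0.2981]
eef_rot: [0.362, 0.932, -0.0, -0.0]
ft_force: [0.3, -0.5, -4.7]
width: 0.0299
```

```bash
python3 look.py w8
```

```text
t 13.0 ee [0.5561 0.3334 0.2981] yaw_y 47.6 tilt [-1.e-04 -0.e+00 -1.e+00] F [ 0.3 -0.5 -4.7] T [-0.    0.04  0.  ] w 0.0299 j [-0.71  0.38  0.13  1.39 -0.05  1.37  0.25]
shift [-0.0006 -0.      0.0071] rz 0.0014
top z 0.2236279313028662
stud expected px [275.59782613 198.24907038]
brass 170 268 282 192 206
F [-0.4  0.3 -4.8] T [-0.05 -0.04 -0.01]
```

View pics/w8.png

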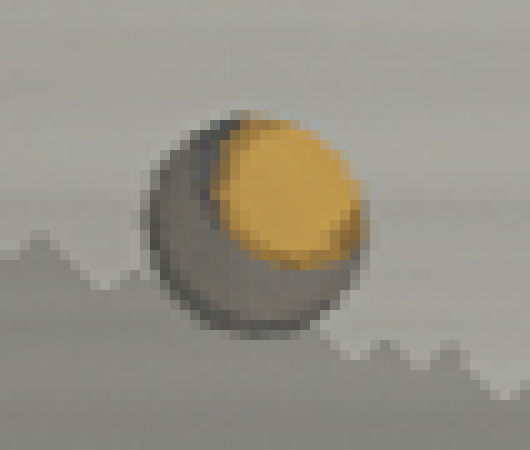

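Emit:
{"fn": "drive_tool", "kwargs": {"plan": [{"x": 0, "y": 0, "z": 0.001, "rx": 0, "ry": 0, "rz": 0, "fingers": 0}, {"x": 0, "y": 0, "z": 0.002, "rx": 0, "ry": 0, "rz": 0, "fingers": 0}, {"x": 0, "y": 0, "z": 0.002, "rx": 0, "ry": 0, "rz": 0, "fingers": 0}]}}

```text
time: 13.42
ee_pos: [0.5563, 0.3334, 0.2966]
eef_rot: [0.362, 0.932, 0.0, 0.0]
ft_force: [0.2, 0.5, -2.5]
width: 0.0297
```

```bash
python3 look.py w9
```

```text
t 13.425 ee [0.5563 0.3334 0.2966] yaw_y 47.6 tilt [ 7.e-04  4.e-04 -1.e+00] F [ 0.2  0.5 -2.5] T [-0.18 -0.08 -0.02] w 0.0297 j [-0.71  0.38  0.13  1.39 -0.05  1.37  0.26]
shift [-0.0004 -0.0002  0.0056] rz 0.0014
top z 0.22211915159261353
stud expected px [275.20236122 198.81585608]
brass 182 267 282 192 206
F [ 1.7 -0.1 -1.8] T [-0.1  -0.08  0.02]
```

Emit:
{"fn": "drive_tool", "kwargs": {"plan": [{"x": 0, "y": 0, "z": 0.001, "rx": 0, "ry": 0, "rz": 0, "fingers": 0}, {"x": 0, "y": 0, "z": 0.0015, "rx": 0, "ry": 0, "rz": 0, "fingers": 0}, {"x": 0, "y": 0, "z": 0.0015, "rx": 0, "ry": 0, "rz": 0, "fingers": 0}]}}

```text
time: 13.85
ee_pos: [0.5565, 0.3334, 0.2959]
eef_rot: [0.362, 0.932, 0.001, 0.001]
ft_force: [-0.3, -2.0, 5.7]
width: 0.0298
```

```bash
python3 look.py w10
```

```text
t 13.85 ee [0.5565 0.3334 0.2959] yaw_y 47.59 tilt [ 1.6e-03  9.0e-04 -1.0e+00] F [-0.3 -2.   5.7] T [-0.45  0.2   0.03] w 0.0298 j [-0.71  0.38  0.13  1.4  -0.05  1.37  0.26]
shift [-0.0003 -0.0003  0.0049] rz 0.0014
top z 0.22149109064948502
stud expected px [275.02823722 199.05075338]
brass 186 267 282 192 206
F [-1.4 -0.7  5.9] T [-0.46  0.19 -0.01]
```

Emit:
{"fn": "drive_tool", "kwargs": {"plan": [{"x": 0, "y": 0, "z": 0.0005, "rx": 0, "ry": 0, "rz": 0, "fingers": 0}, {"x": 0, "y": 0, "z": 0.001, "rx": 0, "ry": 0, "rz": 0, "fingers": 0}, {"x": 0, "y": 0, "z": 0.001, "rx": 0, "ry": 0, "rz": 0, "fingers": 0}]}}

```text
time: 14.28
ee_pos: [0.5566, 0.3334, 0.2949]
eef_rot: [0.362, 0.932, 0.001, 0.001]
ft_force: [0.8, -1.3, 5.7]
width: 0.0299
```

```bash
python3 look.py w11
```

```text
t 14.275 ee [0.5566 0.3334 0.2949] yaw_y 47.59 tilt [ 0.0019  0.0011 -1.    ] F [ 0.8 -1.3  5.7] T [-0.33 -0.15 -0.04] w 0.0299 j [-0.71  0.38  0.13  1.4  -0.05  1.37  0.26]
shift [-0.0002 -0.0004  0.0039] rz 0.0014
top z 0.220427377663505
stud expected px [274.75457964 199.46363832]
brass 194 266 282 192 206
F [ 0.4 -0.9  3.4] T [-0.22 -0.22  0.06]
```

Moving through the balls, force falling. Continue.

Emit:
{"fn": "drive_tool", "kwargs": {"plan": [{"x": 0, "y": 0, "z": 0.0005, "rx": 0, "ry": 0, "rz": 0, "fingers": 0}, {"x": 0, "y": 0, "z": 0.001, "rx": 0, "ry": 0, "rz": 0, "fingers": 0}, {"x": 0, "y": 0, "z": 0.0015, "rx": 0, "ry": 0, "rz": 0, "fingers": 0}, {"x": 0, "y": 0, "z": 0.0015, "rx": 0, "ry": 0, "rz": 0, "fingers": 0}]}}

```text
time: 14.82
ee_pos: [0.556, 0.3334, 0.2916]
eef_rot: [0.362, 0.932, -0.0, -0.0]
ft_force: [2.7, -0.8, -2.4]
width: 0.0297
```

```bash
python3 look.py w12
```

```text
t 14.825 ee [0.556  0.3334 0.2916] yaw_y 47.61 tilt [-6.e-04 -4.e-04 -1.e+00] F [ 2.7 -0.8 -2.4] T [ 0.02 -0.57  0.03] w 0.0297 j [-0.71  0.38  0.13  1.4  -0.05  1.36  0.26]
shift [-0.0006  0.      0.0006] rz 0.0014
top z 0.21707458931407322
stud expected px [273.91664673 200.81247778]
brass 220 267 282 192 209
F [ 2.   0.1 -4. ] T [-0.02 -0.58 -0.02]
```

Emit:
{"fn": "drive_tool", "kwargs": {"plan": [{"x": 0, "y": 0, "z": 0.0005, "rx": 0, "ry": 0, "rz": 0, "fingers": 0}, {"x": 0, "y": 0, "z": 0.001, "rx": 0, "ry": 0, "rz": 0, "fingers": 0}, {"x": 0, "y": 0, "z": 0.0015, "rx": 0, "ry": 0, "rz": 0, "fingers": 0}, {"x": 0, "y": 0, "z": 0.0015, "rx": 0, "ry": 0, "rz": 0, "fingers": 0}]}}

```text
time: 15.38
ee_pos: [0.5561, 0.3334, 0.2907]
eef_rot: [0.362, 0.932, 0.0, -0.0]
ft_force: [1.0, -0.1, -0.3]
width: 0.0299
```

```bash
python3 look.py w13
```

```text
t 15.375 ee [0.5561 0.3334 0.2907] yaw_y 47.6 tilt [ 0.e+00  1.e-04 -1.e+00] F [ 1.  -0.1 -0.3] T [-0.08 -0.34 -0.06] w 0.0299 j [-0.71  0.38  0.13  1.4  -0.05  1.36  0.26]
shift [-0.0006 -0.0001 -0.0003] rz 0.0014
top z 0.21628702342260092
stud expected px [273.69928727 201.13035242]
brass 230 266 282 192 209
F [ 1.3 -1.  -0.7] T [-0.12 -0.34  0.06]
```

Emit:
{"fn": "drive_tool", "kwargs": {"plan": [{"x": 0, "y": 0, "z": 0.0005, "rx": 0, "ry": 0, "rz": 0, "fingers": 0}, {"x": 0, "y": 0, "z": 0.0007, "rx": 0, "ry": 0, "rz": 0, "fingers": 0}, {"x": 0, "y": 0, "z": 0.0007, "rx": 0, "ry": 0, "rz": 0, "fingers": 0}]}}

```text
time: 15.8
ee_pos: [0.5561, 0.3334, 0.2906]
eef_rot: [0.362, 0.932, 0.0, 0.0]
ft_force: [-1.5, -1.2, 5.2]
width: 0.0298
```

```bash
python3 look.py w14
python3 - <<'E'
from w import *
c,pz=loader("w5.npz");P=cloud(c);m=(P[...,2]>.209)&(P[...,2]<.224);m[265:]=0
q=P[m];q=q[np.hypot(q[:,0]-.556,q[:,1]-.333)<.085]
A=np.c_[q[:,:2]-[.556,.3335],np.ones(len(q))];print("plane",np.linalg.lstsq(A,q[:,2],rcond=None)[0])
E
```

```text
t 15.8 ee [0.5561 0.3334 0.2906] yaw_y 47.6 tilt [ 3.e-04  4.e-04 -1.e+00] F [-1.5 -1.2  5.2] T [-0.51  0.23 -0.03] w 0.0298 j [-0.71  0.38  0.13  1.4  -0.05  1.36  0.26]
shift [-0.0006 -0.0001 -0.0004] rz 0.0014
top z 0.21623682312874398
stud expected px [273.68281172 201.15075414]
brass 233 266 282 192 209
F [-1.1 -2.   5.1] T [-0.45  0.22  0.  ]
plane [ 9.76806364e-05 -2.44819217e-04  2.16198737e-01]
```

View pics/w14.png

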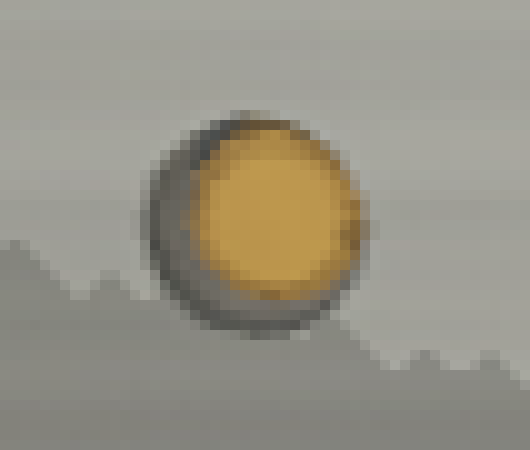

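Emit:
{"fn": "drive_tool", "kwargs": {"plan": [{"x": 0, "y": 0, "z": -0.0007, "rx": 0, "ry": 0, "rz": 0, "fingers": 0}, {"x": 0, "y": 0, "z": -0.0007, "rx": 0, "ry": 0, "rz": 0, "fingers": 0.7}, {"x": 0, "y": 0, "z": -0.0007, "rx": 0, "ry": 0, "rz": 0, "fingers": 0.7}, {"x": 0, "y": 0, "z": -0.0007, "rx": 0, "ry": 0, "rz": 0, "fingers": 0.7}, {"x": 0, "y": 0, "z": -0.0007, "rx": 0, "ry": 0, "rz": 0, "fingers": 0.7}, {"x": 0, "y": 0, "z": -0.0007, "rx": 0, "ry": 0, "rz": 0, "fingers": 0.7}]}}

```text
time: 16.6
ee_pos: [0.5561, 0.3335, 0.2908]
eef_rot: [0.362, 0.932, 0.0, -0.0]
ft_force: [-0.2, -0.8, -0.7]
width: 0.06
```

```bash
python3 look.py w15
```

```text
t 16.6 ee [0.5561 0.3335 0.2908] yaw_y 47.61 tilt [ 0.e+00  1.e-04 -1.e+00] F [-0.2 -0.8 -0.7] T [-0.07 -0.01 -0.  ] w 0.06 j [-0.71  0.38  0.13  1.4  -0.05  1.36  0.26]
shift [-0.0006 -0.0001 -0.0002] rz 0.0014
top z 0.2162106968287976
stud expected px [273.67840114 201.16313495]
brass 231 266 282 192 209
F [-0.4 -0.2  0.1] T [-0.01  0.02 -0.01]
```

Released cleanly. Retreat up, then shift so the wrist camera sees the disc whole.

Emit:
{"fn": "drive_tool", "kwargs": {"plan": [{"x": 0, "y": 0, "z": -0.02, "rx": 0, "ry": 0, "rz": 0, "fingers": 0.7}, {"x": 0, "y": 0, "z": -0.06, "rx": 0, "ry": 0, "rz": 0, "fingers": 0.7}, {"x": 0, "y": 0, "z": -0.11, "rx": 0, "ry": 0, "rz": 0, "fingers": 0.7}, {"x": -0.04, "y": 0, "z": -0.15, "rx": 0, "ry": 0, "rz": 0, "fingers": 0.7}, {"x": -0.08, "y": 0, "z": -0.16, "rx": 0, "ry": 0, "rz": 0, "fingers": 0.7}, {"x": -0.08, "y": 0, "z": -0.16, "rx": 0, "ry": 0, "rz": 0, "fingers": 0.7}, {"x": -0.08, "y": 0, "z": -0.16, "rx": 0, "ry": 0, "rz": 0, "fingers": 0.7}]}}

```text
time: 17.52
ee_pos: [0.6149, 0.28, 0.4502]
eef_rot: [0.361, 0.932, -0.0, -0.0]
ft_force: [0.3, 0.8, -0.7]
width: 0.0607
```

Run:
```python
from w import *
c=viewer.camera('wrist');save(c,"w16");P=cloud(c);m=(P[...,2]>.205)&(P[...,2]<.226);m[265:]=0
q=P[m];q=q[np.hypot(q[:,0]-.554,q[:,1]-.333)<.08]
A=np.c_[q[:,:2]-[.554,.333],np.ones(len(q))];print("plane",len(q),np.linalg.lstsq(A,q[:,2],rcond=None)[0])
c=viewer.camera('top');save(c,"t16");s=monitor.read_state();print(s["time"],s["ft_force"],s["ee_pos"])
```

```text
plane 28263 [-0.00024487 -0.00041778  0.21616067]
17.625 [-0.41736626  0.21932713  0.40020288] [0.61443299 0.2806075  0.45032393]
```

View pics/w16.png

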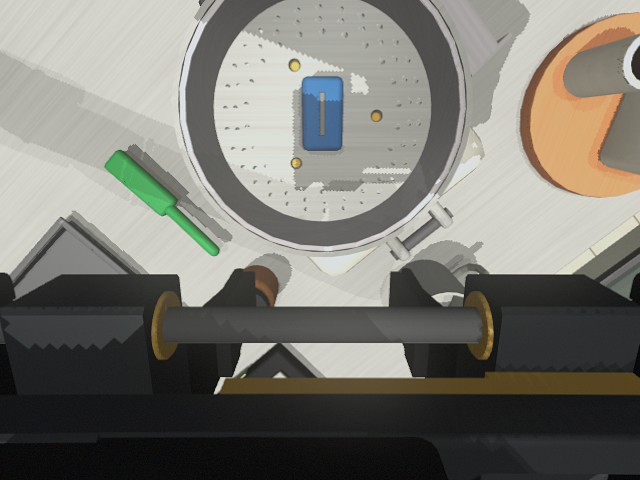

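View pics/t16.png

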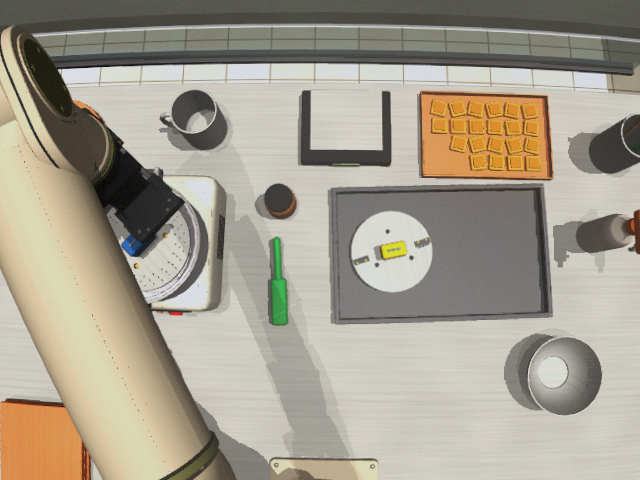

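The wrist picture shows studs in all three holes, at (294,65), (376,116) and (296,162). The disc is level at z 0.2162. In the top picture the brush, jar and slicing disc haven't moved.

```bash
python3 -c "
from h import *
print(workorder.close_job())"
```

```text
the job is handed in; nothing more can be done
None
```

The grating disc is on the cutter, fully home on the drive plate and released. I handed the job in at about 17.6 s; it reports no verdict.

**How it went:** I gripped the disc by its blue grip, turned it about 53° to match the studs seen in the pictures, and lowered it over the spindle. The bore touched the spindle slightly off centre, giving about 5 N sideways, so I shifted the disc about 1.4 mm and the side force vanished. The holes then went over the studs without resistance. The highest push I read at the spring balls was about 10.5 N, and the disc then stopped hard on the plate.

**Last checks:**
- **Seating:** the disc's top face is at z = 0.2162 m, against 0.216 m expected when home. Its tilt is under 0.0005 rad.
- **Studs:** brass shows in all three holes.
- **Robot:** the gripper is open and well clear, with contact force near zero.
- **Other things:** the slicing disc, brush and jar look unmoved in the top picture.

**Disagreement:** the top and wrist cameras differed by about 3 mm in absolute position. They agreed on the distance from pan to cutter, and I settled the rest by force and by watching a stud through its hole. Also, the first drive call was refused because its rows were incomplete, and nothing moved.

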